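Find the high spot of a drive spindle on centres

TASK

Slide the gauge in by its blue handle and leave it where its sprung plunger would stay pressed on the brass eccentric all the way round, yet never be driven against its inner stop. Then turn the spindle by its black knob, without leaning on it, until the plunger is pushed in to its highest reading (the eccentric's high spot faces the gauge), and let go of it there. Leave the other things where they are.

Things in the scene. Friction and masses are not known exactly. Their poses are not given: they have to be found in the camera images.
- stand: white runout stand, fixed: base plate 180 x 300 x 16 mm (x -60..120, y -90..210 mm of its own frame), a column at y = -60 mm and an upper arm (top at 104 mm, no wider than 50 mm) that holds the spindle. Origin on the spindle's vertical axis at the table; z up; its +y axis points from the spindle to the gauge
- knob (a point): centre of the spindle's black knob, 40 mm diameter, 36 mm tall (from 114 to 150 mm above the table; this point at 134 mm), on the spindle axis, with a white line on top from the centre along its own +x; it turns with the spindle and is gripped from above
- spindle (a joint): turn of the spindle about the vertical, rad, growing anticlockwise seen from above; it turns all the way round, either way, and stays where it is left (friction about 0.07 N m)
- disc_centre (a point): point on the spindle axis at the eccentric's mid height (58 mm), fixed to the stand. The brass eccentric, clamped on the spindle, is a disc of radius 22 mm, 16 mm thick, its centre 8 mm off the axis: its surface stands 14 mm (low spot) to 30 mm (high spot) from the axis. Where its high spot points relative to the knob's line differs each time; it starts 40 degrees or more from the gauge
- lower_centre (a joint): how far the sprung lower centre is pushed down with the spindle, m: 0 = home; about 5 N down on the knob starts it and each further 2.5 N gives 1 mm. Pushing it 3 mm (about 12 N) is leaning on it too hard
- gauge_handle (a point): the blue handle of the gauge, an upright post 16 mm diameter, from 74 to 108 mm above the table, this point on its axis at 94 mm; the gauge block and its dial (44 mm wide, top at 84 mm) stand 24 mm or more from the post's axis, towards the spindle
- gauge_slide (a joint): how far the gauge has slid on its rails towards the spindle (along the stand's -y), m: 0 = back, 0.050 = end of the rails; friction about 6 N, stays where left. At value s the plunger's free tip is 0.044 - s from the spindle axis; for s from 0.031 to 0.0385 the plunger bears at the low spot and is clear of its stop at the high spot
- plunger (a joint): how far the plunger is pushed back into the gauge, m: 0 = free, 0.026 = against its inner stop; spring 0.6 N when free, 1.8 N near the stop. The red needle on the white dial follows it, clockwise, 0.17 rad per mm
- plunger_tip (a point): the foremost point of the plunger's steel ball (10 mm diameter), 58 mm above the table, in line with the spindle axis; its y in the stand's frame (= 0.044 - gauge_slide + plunger) is the distance of the eccentric's surface from the axis while it bears
- spare_eccentric: loose spare brass disc, 44 mm across, 14 mm high, lying on the stand's base; origin: centre of its underside
- spare_knob: loose spare black knob, 36 mm across, 24 mm high, standing on the stand's base; origin: centre of its underside
- well_plate: clear 24-well plate, 127 x 85 x 18 mm, on the table; origin: centre of its underside
- petri_dish: closed amber dish, 90 mm across, 14 mm high, on the table; origin: centre of its underside
- screwdriver: orange-handled screwdriver lying on the table
- reagent_bottle: blue-capped bottle, 60 mm across, 130 mm high; origin: centre of its underside
- objective: black microscope lens, 48 mm across, 56 mm high, standing on the table; origin: centre of its underside

How it is judged:
By the outcome, as a careful person would: the job done as asked, in the order asked, and still so for the second after the job is handed in, with the robot touching nothing.
It also fails if it takes over 64 s, if anything falls off the work surface, if the arm or the gripper's body presses on something with over 40 N, if the wrist force passes 120 N, or if a joint passes its speed limit or range.

ROBOT

A 6-joint arm with a two-finger parallel gripper is mounted at the origin on the work surface. World frame = base frame: x ahead of the robot, y to its left, z up, the work surface at z = 0. Lengths are in m, angles in rad, forces in N, time in s.
With the tool pointing down it reaches from about 0.275 to 0.825 m from the base axis. Payload 4.9 kg.
Tool frame: the origin (TCP) lies midway between the tips of the shut fingers; the grasp point (between the pads) lies 19 mm behind it (grip_point_offset is the distance from the TCP to the grasp point, in m); z points along the fingers, y is the line along which they close (so a half turn about z gives the same grasp; the last joint's range is limited). The gripper opens to 85 mm and grips with 20 to 120 N. Pads are 22 mm wide; open, the fingers measure 114 mm over their backs; the gripper's body (76 mm by 85 mm) begins 54 mm behind the grasp point. The pads swing forward as they close: fully open they stand 13 mm farther back than shut.
Start: joints at [1.107, 0.326, -0.193, 1.052, 0, 1.437], TCP at [0.178, 0.52, 0.231] pointing down, gripper open.
Joint ranges: [-2.65, 2.65], [-0.97, 1.79], [-1.3, 1.35], [-1.93, 2.1], [-1.47, 1.37], [-3.14, 3.14]. Speed limits (rad/s): [2.57, 2.57, 3.14, 3.14, 3.14, 3.14].

INTERFACE

Orientations are given as a rotation vector (axis times angle).
In Python, from cell import * gives the robot as it stands. Calls block until the motion is done:
- movep(position, orientation): joint-space move of the TCP to a pose.
- move_l(position, velocity=0.15, rot=None, until_force=None): straight line of the TCP; rot=None keeps the orientation; velocity is the mean speed in m/s. With until_force (N) it stops when the force on the tool has changed by that much, and returns True; else False.
- set_joints(angles): joint-space move.
- let_go() and grab(newtons=None): open the fingers fully, or close them until they stop; newtons is the grip in N (None keeps the last).
- sleep(seconds).
- ik(position, orientation): joint angles nearest the present ones, or None.
- get_state(): the state.
- grab_frame(name): name is "scene" or "top" or "wrist"; returns a dict with "img" (420x560x3 uint8, red, green, blue), "fx", "fy", "cx", "cy" (pixels), "k1" (the pictures are not rectified: a ray, as slopes to the right and down, at radius r is drawn at 1 + k1 r^2 times it, then the intrinsics apply), "cam_to_world" (4x4, takes a point from camera to world coordinates); the wrist camera has in their place "T_tool_cam" (4x4, takes a point from camera to tool coordinates, whose origin is the TCP and whose axes are the flange's). Camera axes: x right, y down, z forward; pixel columns grow to the right and rows downward; lengths in m; the calibration is good to about 2 mm. A picture is of the moment at which its call begins: read the wrist's pose just before it. There is no depth.
A pose or a line that the arm cannot do raises MotionError and nothing moves.
- sign_off(): hands the job in; it is judged then, once.
Trained networks look in the newest picture that a camera, given by its name, has taken for a name from the list of things; names that differ only in an ending like _2 or _b are one class to them, and where a whole thing is asked for, a point or a joint stands for the part that bears it (a point fixed in the world has none). Each returns a list of dicts, best first, with "score" (0 to 1); they miss things now and then, are a little off and sometimes report something else, mostly with a low value. They report only what shows in the picture. A call takes as long as a camera call.
- spot_in(camera, name): "centre" ([column, row] in pixels, amid what is visible of it).
- silhouettes(camera, name): "mask" (420x560 bool, what is visible of it) and "centre" ([column, row] in pixels, amid what is visible of it).
- tip_of(camera, name): "centre" ([column, row] in pixels: a listed point, or the origin of a listed thing).
The state is a dict: "clock": time; "q": joint angles; "joint_velocities": joint speeds; "tau": joint torques, N m; "position": TCP position; "eef_rot": TCP orientation; "contact_force": force on the tool from outside, world axes, zero at the start; "wrist_torque": the same for the moment, N m; "finger_gap": opening from 0.0 (shut) to 1.0 (fully open); "grasp_force": force on a finger pad.
Only numpy, scipy, OpenCV 4.12 (cv2) and the standard library are available. Lean on these libraries where they do the work, as an engineer would, in place of code of your own. Each camera call takes 0.05 s, during which the arm holds its last target. There are 200 camera calls.

## Working session

There is one attempt and no reset: what is moved stays moved. The work goes in short steps, each a Python script; the robot and the scene stay as the last script left them, time stands still between calls to the robot, and variables do not carry over. Pictures are saved under pics/ and viewed, at most 10 in all, crops included, and the job is handed in when it is done.

```bash
mkdir -p pics; ls; cat > h.py <<'E'
from cell import *
import numpy as np, cv2
def ray(f,px,T=None):
    K=np.array([[f["fx"],0,f["cx"]],[0,f["fy"],f["cy"]],[0,0,1]])
    d=np.array([(px[0]-f["cx"])/f["fx"],(px[1]-f["cy"])/f["fy"]])
    u=d.copy()
    for _ in range(30): u=d/(1+f["k1"]*(u@u))
    M=np.array(f["cam_to_world"]) if T is None else T
    v=M[:3,:3]@np.array([u[0],u[1],1]); return M[:3,3],v
def atz(f,px,z,T=None):
    o,v=ray(f,px,T); return o+v*(z-o[2])/v[2]
def tri(rs):
    A=np.zeros((3,3));b=np.zeros(3)
    for o,v in rs:
        v=v/np.linalg.norm(v);P=np.eye(3)-np.outer(v,v);A+=P;b+=P@o
    return np.linalg.solve(A,b)
E
python3 - <<'E'
from h import *
F={}
for c in ("scene","top"):
    F[c]=grab_frame(c); cv2.imwrite(f"pics/{c}0.png",F[c]["img"][:,:,::-1])
Z={"knob":.134,"gauge_handle":.094,"plunger_tip":.058,"disc_centre":.058,"stand":0,"spare_knob":0,"spare_eccentric":0}
for n in Z:
    R=[]
    for c in F:
        r=tip_of(c,n)
        for k in r[:2]: print(n,c,np.round(k["centre"]),round(k["score"],2),atz(F[c],k["centre"],Z[n]+(.016 if "spare" in n else 0)).round(4))
        if r: R.append(ray(F[c],r[0]["centre"]))
    if len(R)==2: print("  tri",tri(R).round(4))
print(get_state()["eef_rot"],get_state()["clock"])
E
```

```text
pics
knob scene [276. 204.] 0.88 [ 0.5934 -0.016   0.134 ]
knob top [291. 207.] 0.72 [ 0.5898 -0.0045  0.134 ]
  tri [ 0.5891 -0.0069  0.1237]
gauge_handle scene [323. 194.] 0.63 [0.6352 0.1164 0.094 ]
gauge_handle scene [295. 252.] 0.46 [ 0.7052 -0.0684  0.094 ]
gauge_handle top [254. 195.] 0.68 [0.6378 0.1128 0.094 ]
  tri [0.6374 0.1127 0.0985]
plunger_tip scene [289. 215.] 0.55 [0.5988 0.0257 0.058 ]
disc_centre scene [276. 223.] 0.85 [ 0.5932 -0.0149  0.058 ]
disc_centre top [292. 211.] 0.63 [ 0.5877 -0.0082  0.058 ]
  tri [ 0.5884 -0.0088  0.0484]
stand scene [276. 237.] 0.69 [ 0.5928 -0.0157  0.    ]
stand top [294. 213.] 0.65 [ 0.5897 -0.0128  0.    ]
  tri [ 0.5902 -0.0129 -0.0051]
spare_knob scene [341. 240.] 0.53 [0.7316 0.0814 0.016 ]
spare_knob scene [278. 203.] 0.3 [0.5248 0.0612 0.016 ]
spare_knob top [265. 173.] 0.52 [0.725  0.0811 0.016 ]
  tri [0.728  0.0832 0.0102]
spare_eccentric scene [298. 251.] 0.62 [ 0.6723 -0.021   0.016 ]
spare_eccentric scene [275. 204.] 0.52 [0.5218 0.0534 0.016 ]
spare_eccentric top [297. 186.] 0.66 [ 0.6763 -0.0244  0.016 ]
  tri [ 0.6751 -0.0243  0.0222]
[5.15735420e-01 3.09895659e+00 1.22161055e-04] 0.8
```

```bash
python3 - <<'E'
import cv2,numpy as np
a=cv2.imread("pics/scene0.png");b=cv2.imread("pics/top0.png")
A=cv2.resize(a[140:300,200:400],(800,640))[:600]
cv2.imwrite("pics/c1.png",A)
B=cv2.resize(b[110:270,190:390],(750,600));cv2.imwrite("pics/c2.png",B)
E
```

```text
(no output)
```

View pics/c1.png

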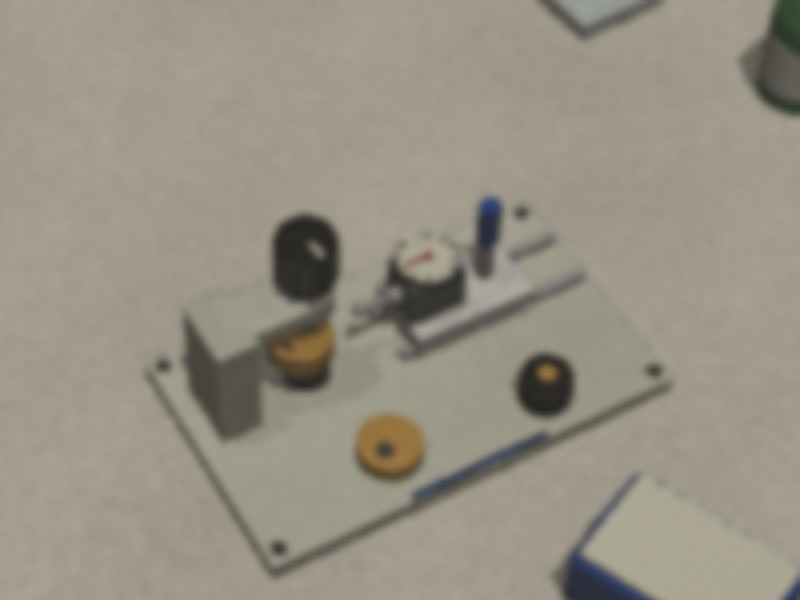

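View pics/c2.png

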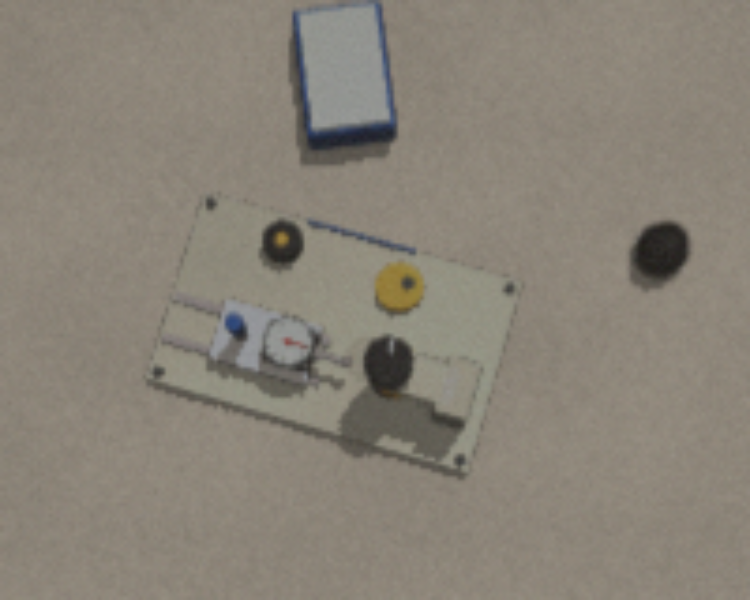

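Scene crop: knob ≈(305,257), handle ≈(489,235). Top crop: the knob's line points about +x, the handle is at (235,323), and the base screws at (210,203), (510,288), (460,460) and (158,372) give a yaw of about −16°. The next look is from the wrist camera.

```bash
cat >> h.py <<'E'
from scipy.spatial.transform import Rotation as Ro
def down(a):
    y=np.array([np.cos(a),np.sin(a),0]);z=np.array([0,0,-1.])
    return Ro.from_matrix(np.column_stack([np.cross(y,z),y,z])).as_rotvec()
def best(p,a):
    c=[]
    for k in(0,np.pi):
        q=ik(p,down(a+k))
        if q is not None:c.append((abs(q[5]),a+k,q))
    return min(c,key=lambda t:t[0])
def wrist():
    s=get_state();f=grab_frame("wrist");M=np.eye(4);M[:3,:3]=Ro.from_rotvec(s["eef_rot"]).as_matrix();M[:3,3]=s["position"]
    f["cam_to_world"]=M@np.array(f["T_tool_cam"]);return f
E
python3 - <<'E'
from h import *
f=grab_frame("top")
S=np.array([[210,203],[510,288],[460,460],[158,372]])/3.75+[190,110]
W=np.array([atz(f,p,.016) for p in S]);print(W.round(4))
for i,j in((0,1),(3,2)): d=W[i]-W[j];print(np.degrees(np.arctan2(-d[0],d[1])))
for i,j in((0,3),(1,2)): d=W[i]-W[j];print(np.degrees(np.arctan2(d[1],d[0])))
a=np.radians(-16)
p=[.55,.04,.32]
k,aa,q=best(p,a);print(k,np.degrees(aa))
movep(p,down(aa))
f=wrist();print(np.array(f["T_tool_cam"]).round(3),f["fx"])
cv2.imwrite("pics/w0.png",f["img"][:,:,::-1])
for n,z in (("knob",.134),("gauge_handle",.094),("plunger_tip",.058),("disc_centre",.058),("stand",0)):
    for r in tip_of("wrist",n)[:2]: print(n,np.round(r["centre"]),round(r["score"],2),atz(f,r["centre"],z).round(4))
print(get_state()["clock"])
E
```

```text
[[ 0.7579  0.1453  0.016 ]
 [ 0.6728 -0.1227  0.016 ]
 [ 0.52   -0.0736  0.016 ]
 [ 0.6047  0.1931  0.016 ]]
-17.61413456085474
-17.607654527373565
-17.353842427178318
-17.829807769117608
1.352809322593423 164.0
[[-0.001 -0.948 -0.318  0.082]
 [ 1.    -0.001  0.    -0.   ]
 [-0.001 -0.318  0.948 -0.143]
 [ 0.     0.     0.     1.   ]] 305.0026627541275
knob [222. 150.] 0.82 [ 0.5935 -0.0133  0.134 ]
gauge_handle [228. 246.] 0.57 [0.6361 0.1115 0.094 ]
plunger_tip [231. 167.] 0.47 [0.6045 0.0165 0.058 ]
disc_centre [233. 141.] 0.59 [ 0.5913 -0.0147  0.058 ]
3.5167
```

View pics/w0.png

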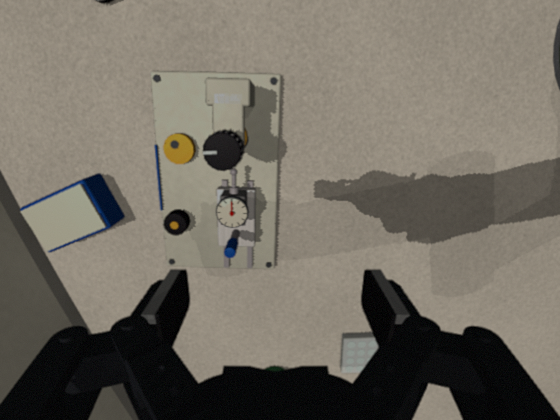

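The wrist picture shows the knob at (222,150) with its line pointing left, the dial at (232,211) and the handle at (231,245). The stand's yaw is about −17.6° with its origin at about (0.592, −0.0125). I'll hover over the handle and measure it close up.

```bash
python3 - <<'E'
from h import *
a=np.radians(162.4)
movep([.637,.1125,.15],down(a))
f=wrist();cv2.imwrite("pics/w1.png",f["img"][:,:,::-1])
for n,z in (("knob",.134),("gauge_handle",.094),("plunger_tip",.058),("disc_centre",.058)):
    for r in tip_of("wrist",n)[:2]: print(n,np.round(r["centre"]),round(r["score"],2),atz(f,r["centre"],z).round(4))
print(get_state()["clock"],get_state()["q"])
E
```

```text
gauge_handle [280. 232.] 0.95 [0.6347 0.1144 0.094 ]
plunger_tip [280.  83.] 0.69 [0.604  0.0181 0.058 ]
disc_centre [284.  30.] 0.58 [ 0.5906 -0.0141  0.058 ]
4.6 [ 5.99287289e-02  5.59760835e-01 -3.34432665e-02  9.74489060e-01
 -8.82017575e-05 -1.20289617e+00]
```

View pics/w1.png

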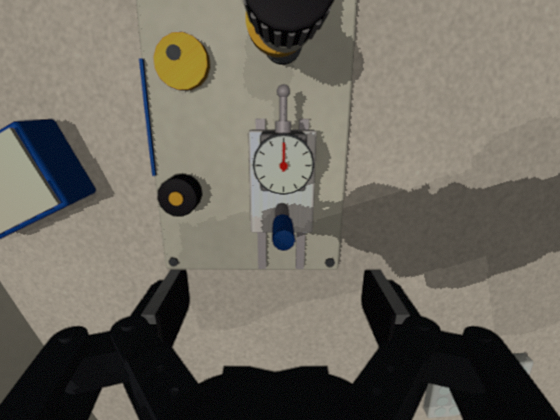

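The handle top is at (284,225), slightly right of the midpoint between the fingers, so the detected (0.635, 0.114) fits. The needle points up. I'll grip the handle, pull back to the rail's rear stop for a reference, then push in 34.8 mm.

```bash
python3 - <<'E'
from h import *
u=np.array([.302,.953,0]); u/=np.linalg.norm(u)
move_l([.6350,.1142,.080],velocity=.1)
grab(40)
s=get_state();print(s["finger_gap"],s["grasp_force"],s["contact_force"])
p0=np.array(s["position"])
hit=move_l(p0+.03*u,velocity=.03,until_force=14)
s=get_state();p=np.array(s["position"]);print("back",hit,(p-p0)@u,s["contact_force"],s["clock"])
E
```

```text
0.1743673976092433 39.360190629959106 [-7.07426611  0.72089777  6.77763973]
back True 0.009794325640770518 [-1.24021025 -1.48256717  5.40591971] 6.6833
```

```bash
python3 - <<'E'
from h import *
u=np.array([.302,.953,0]); u/=np.linalg.norm(u)
p=np.array(get_state()["position"])
print(move_l(p-.0348*u,velocity=.03))
s=get_state();print((np.array(s["position"])-p)@u,s["contact_force"],s["clock"])
f=wrist();cv2.imwrite("pics/w2.png",f["img"][:,:,::-1])
for n,z in (("gauge_handle",.094),("plunger_tip",.058)):
    for r in tip_of("wrist",n)[:2]: print(n,np.round(r["centre"]),round(r["score"],2),atz(f,r["centre"],z).round(4))
E
```

```text
False
-0.03271996819242441 [1.97988764 5.32201779 1.33471341] 7.9917
gauge_handle [276. 288.] 0.73 [0.6259 0.0948 0.094 ]
plunger_tip [273.  76.] 0.86 [ 5.968e-01 -4.000e-04  5.800e-02]
```

View pics/w2.png

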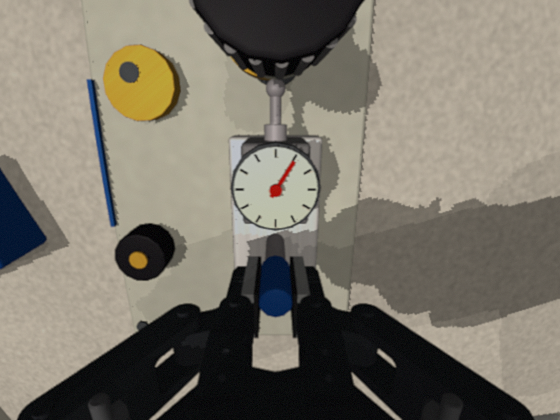

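```bash
cat >> h.py <<'E'
def needle(f,guess=None):
    im=f["img"].astype(int);m=((im[:,:,0]-im[:,:,1]>70)&(im[:,:,0]-im[:,:,2]>70)).astype(np.uint8)
    return np.argwhere(m)[:,::-1]
E
python3 - <<'E'
from h import *
u=np.array([.302,.953,0]); u/=np.linalg.norm(u)
s=get_state();p=np.array(s["position"]);print(p,s["contact_force"],s["clock"])
move_l(p-.0022*u,velocity=.01);sleep(.2)
s=get_state();print((np.array(s["position"])-p)@u,s["contact_force"])
let_go();sleep(.1)
s=get_state();print((np.array(s["position"])-p)@u,s["contact_force"])
f=wrist();cv2.imwrite("pics/w3.png",f["img"][:,:,::-1])
P=needle(f);print(len(P),P.mean(0),P.min(0),P.max(0))
for n,z in (("gauge_handle",.094),("plunger_tip",.058)):
    for r in tip_of("wrist",n)[:1]: print(n,np.round(r["centre"]),round(r["score"],2),atz(f,r["centre"],z).round(4))
print(get_state()["clock"])
E
```

```text
[0.62563546 0.09319239 0.08025058] [1.57671754 5.15787852 0.52761693] 8.1417
1.812300783255766e-05 [1.62347577 5.81464707 0.97480974]
-0.0022615653098476494 [-0.80890337  0.20385179  0.12152129]
225 [279.68       187.06666667] [270 165] [293 201]
gauge_handle [271. 291.] 0.63 [0.6281 0.0932 0.094 ]
plunger_tip [273.  79.] 0.82 [ 0.5966 -0.0013  0.058 ]
9.525
```

```bash
python3 - <<'E'
from h import *
u=np.array([.302,.953,0]); u/=np.linalg.norm(u)
grab(40)
p=np.array(get_state()["position"])
move_l(p-.0042*u,velocity=.01);sleep(.2)
s=get_state();print((np.array(s["position"])-p)@u,s["contact_force"])
let_go()
f=wrist();cv2.imwrite("pics/w3.png",f["img"][:,:,::-1])
P=needle(f);print(len(P),P.mean(0),P.min(0),P.max(0))
for n,z in (("gauge_handle",.094),("plunger_tip",.058)):
    for r in tip_of("wrist",n)[:1]: print(n,np.round(r["centre"]),round(r["score"],2),atz(f,r["centre"],z).round(4))
p=np.array(get_state()["position"])
move_l(p+[0,0,.12],velocity=.2)
# view over the spindle with camera on gauge side: tool x towards +u
a=np.radians(162.4)-np.pi
for k in np.radians([-120,-90,-60,0,60,90,120]):
    q=ik([.592,-.0125,.116],down(a+k)); print(np.degrees(k).round(),None if q is None else np.round(q,2))
f=wrist();cv2.imwrite("pics/w4.png",f["img"][:,:,::-1])
for n,z in (("knob",.134),("gauge_handle",.094),("disc_centre",.058)):
    for r in tip_of("wrist",n)[:1]: print(n,np.round(r["centre"]),round(r["score"],2),atz(f,r["centre"],z).round(4))
print(get_state()["clock"])
E
```

```text
-0.0022013100658573206 [ 2.21250321  5.90892432 -2.35270554]
220 [282.22727273 192.82272727] [269 177] [302 204]
gauge_handle [273. 295.] 0.78 [0.6267 0.0918 0.094 ]
plunger_tip [271.  87.] 0.94 [ 0.5975 -0.0021  0.058 ]
-120.0 [-0.15  0.5  -0.24  0.83  0.   -2.46]
-90.0 [-0.15  0.5  -0.24  0.83 -0.   -2.98]
-60.0 [-0.15  0.5  -0.24  0.83  0.    2.78]
0.0 [-0.15  0.5  -0.24  0.83  0.    1.73]
60.0 [-0.15  0.5  -0.24  0.83  0.    0.69]
90.0 [-0.15  0.5  -0.24  0.83  0.    0.16]
120.0 [-0.15  0.5  -0.24  0.83  0.   -0.36]
knob [271.  74.] 0.96 [ 0.5935 -0.0129  0.134 ]
gauge_handle [271. 216.] 0.72 [0.6273 0.091  0.094 ]
12.7167
```

View pics/w3.png

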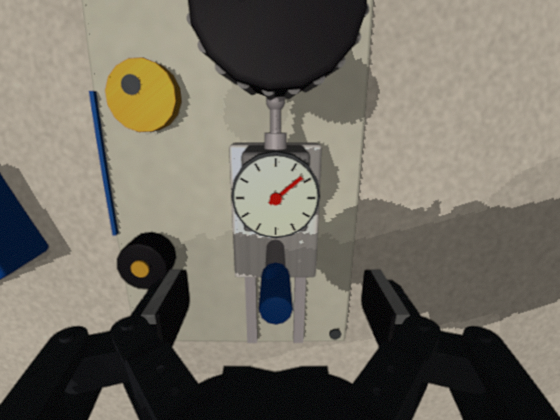

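View pics/w4.png

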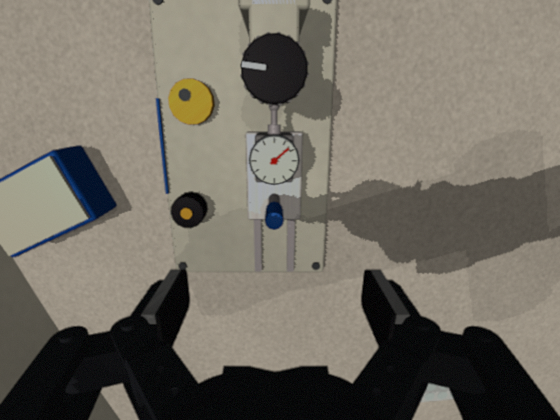

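With s about 0.0349 the needle reads about 51° (5.2 mm). That puts the surface about 14.3 mm from the axis, near the low spot and consistent with the given geometry, so the high spot is about half a turn away. I'll grip the knob in the present orientation and turn it while reading the needle.

```bash
cat >> h.py <<'E'
U=np.array([.302,.953])
def read():
    f=wrist();P=needle(f)
    if len(P)<40:return f,None
    m=np.zeros((420,560),np.uint8);m[P[:,1],P[:,0]]=1
    n,L,st,_=cv2.connectedComponentsWithStats(m);i=1+np.argmax(st[1:,4]);m=(L==i).astype(np.uint8)
    D=cv2.distanceTransform(np.pad(m,1),cv2.DIST_L2,5)[1:-1,1:-1]
    ys,xs=np.where(D>D.max()*.85);hub=np.array([xs.mean(),ys.mean()])
    P=np.argwhere(m)[:,::-1];w=np.array([atz(f,p,.084)[:2] for p in P]);h=atz(f,hub,.084)[:2]
    r=np.linalg.norm(w-h,axis=1);t=w[r>.6*r.max()].mean(0)-h
    ang=np.arctan2(-U[1],-U[0])-np.arctan2(t[1],t[0])
    return f,(np.degrees(ang)%360,st[i,4],r.max())
E
python3 - <<'E'
from h import *
f,r=read();print(r)
a=np.radians(162.4)
movep([.5932,-.0128,.19],down(a));move_l([.5932,-.0128,.117],velocity=.1)
s=get_state();print(s["q"],s["contact_force"])
grab(25)
s=get_state();print(s["position"],s["contact_force"],s["finger_gap"],s["clock"])
f,r=read();print(r)
E
```

```text
(np.float64(49.59360384980375), np.int32(55), np.float64(0.014880295110769633))
[-1.45505305e-01  5.00061557e-01 -2.33518203e-01  8.36271300e-01
  1.93909505e-05 -1.40954116e+00] [1.03353411 0.55244538 0.00870399]
[ 0.5930324  -0.01273945  0.11751508] [-2.19277545 -0.32286953  4.311646  ] 0.4586807589890725 14.6333
None
```

```bash
python3 - <<'E'
from h import *
p=np.array(get_state()["position"])
move_l([p[0],p[1],.1185],velocity=.02)
s=get_state();print(s["contact_force"],s["wrist_torque"])
q=np.array(s["q"])
for t in np.linspace(q[5],1.03,5)[1:].tolist()+[1.38,1.73,2.08,2.43]:
    q[5]=t;set_joints(q.tolist())
    s=get_state();r=None
    if t>.9: f,r=read()
    print(round(t,2),round(s["q"][5],3),np.round(s["contact_force"],1),np.round(s["wrist_torque"],2),np.round(s["position"],4),r,s["clock"])
    if abs(t-1.73)<.01: cv2.imwrite("pics/w5.png",f["img"][:,:,::-1])
E
```

```text
[-0.53347156  0.31304922 -3.75079172] [0.00687687 0.01509779 0.03808189]
-0.8 -0.801 [ 0.1 -1.4 -2.2] [-0.36 -0.12 -0.08] [ 0.5928 -0.013   0.1177] None 15.5667
-0.19 -0.192 [ 0.4 -2.5 -2.8] [-0.93 -0.08 -0.02] [ 0.5927 -0.0134  0.1178] None 16.2
0.42 0.418 [-1.3 -5.3 -1.3] [-1.41  0.49 -0.05] [ 0.5922 -0.0134  0.1178] None 16.8333
1.03 1.028 [-2.4 -4.2  0.6] [-1.3   0.87 -0.13] [ 0.5918 -0.0131  0.1177] (np.float64(163.33927846149066), np.int32(149), np.float64(0.015518238974150174)) 17.4667
1.38 1.379 [-2.8 -4.6  0.7] [-1.14  0.88 -0.08] [ 0.5917 -0.0129  0.1177] (np.float64(189.20669442371792), np.int32(157), np.float64(0.015833971110860844)) 17.9417
1.73 1.729 [-2.5 -4.1  0. ] [-0.98  0.86 -0.06] [ 0.5917 -0.0127  0.1177] (np.float64(206.04810767081898), np.int32(145), np.float64(0.01574273190537941)) 18.4167
2.08 2.076 [-3.9 -3.7  1.7] [-0.85  0.94 -0.04] [ 0.5919 -0.0126  0.1177] (np.float64(209.1435653472749), np.int32(146), np.float64(0.015803678591671876)) 18.8917
2.43 2.426 [-3.8 -3.2  0.6] [-0.72  1.02 -0.11] [ 0.5921 -0.0125  0.1178] (np.float64(201.11075887515034), np.int32(140), np.float64(0.0156277232387073)) 19.3667
```

View pics/w5.png

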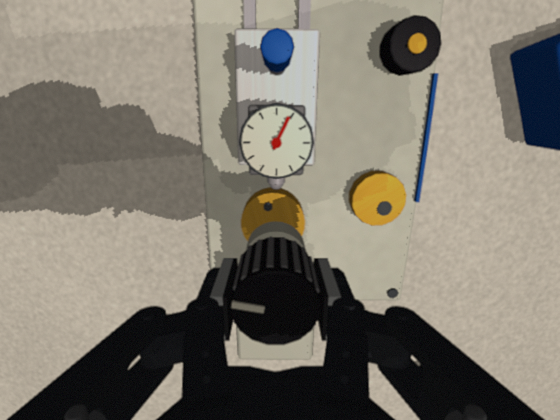

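The picture shows the needle moving through about 206° and the eccentric's bulge facing the gauge near (272,213). Next I fit the peak, go there and read again.

```bash
python3 - <<'E'
from h import *
from scipy.optimize import least_squares
t=np.array([1.028,1.379,1.729,2.076,2.426]);y=np.array([163.34,189.21,206.05,209.14,201.11])/9.74
m=lambda p:p[1]+8*np.cos(t-p[0])+np.sqrt(27**2-(8*np.sin(t-p[0]))**2)-35
r=least_squares(lambda p:m(p)-y,[2,21]);print(r.x,r.fun.round(2))
s=get_state();q=np.array(s["q"]);q[5]=r.x[0];set_joints(q.tolist());sleep(.2)
f,rd=read();s=get_state();print(s["q"][5],rd,s["contact_force"])
let_go();sleep(.2)
f,rd=read();print(rd)
p=np.array(get_state()["position"]);move_l([p[0],p[1],.26],velocity=.15)
f,rd=read();print(rd,get_state()["clock"],get_state()["contact_force"]);cv2.imwrite("pics/w6.png",f["img"][:,:,::-1])
E
```

```text
[ 2.03548639 21.48646872] [ 0.13 -0.05 -0.15  0.01  0.06]
2.0318661277839714 (np.float64(209.9423301233932), np.int32(147), np.float64(0.01579927395144468)) [-3.84847068 -2.99260598  1.25828853]
(np.float64(201.77377153678876), np.int32(139), np.float64(0.015570674343340142))
None 22.0583 [-0.28364273 -0.27202336 -0.72427907]
```

View pics/w6.png

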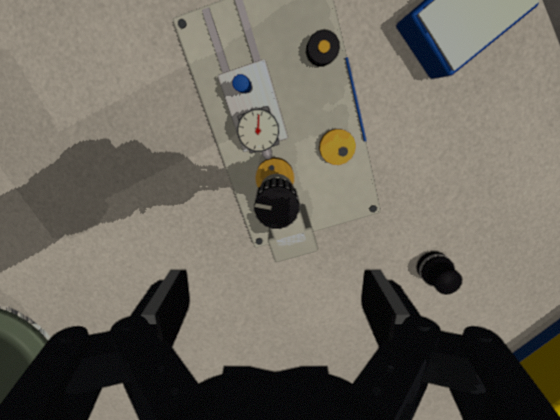

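The needle dropped about 8° on release, so I'll look again from close above, square to the stand.

```bash
python3 - <<'E'
from h import *
a=np.radians(162.4)-np.pi
for p in ([.592,-.0125,.20],[.592-.302*.05,-.0125-.953*.05,.20]):
    movep(p,down(a));sleep(.2)
    f,rd=read();print(rd,get_state()["clock"],get_state()["q"][5])
cv2.imwrite("pics/w7.png",cv2.resize(f["img"][:240,180:400],(733,800))[:600,:,::-1])
E
```

```text
(np.float64(200.88644473305902), np.int32(53), np.float64(0.015199438725095122)) 22.7 1.7332305963045154
(np.float64(201.68110138854613), np.int32(68), np.float64(0.015017071466007038)) 23.2667 1.6470889734778908
```

View pics/w7.png

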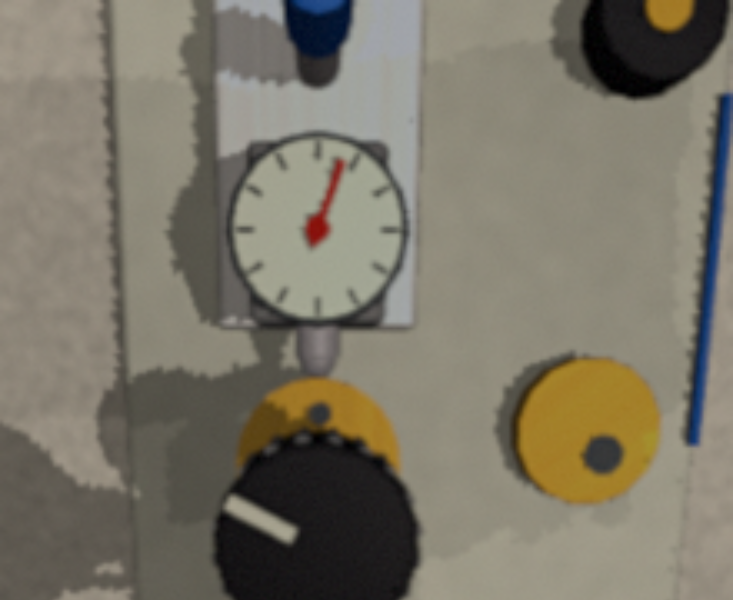

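The needle reads about 201°, the disc spans x = 238–400 (centre 319), and its dot, the plunger and the dial all sit at x ≈ 318. So the high spot does face the gauge. One circle fit on the disc will put a number on it.

```bash
python3 - <<'E'
from h import *
from scipy.optimize import least_squares
f=wrist();im=f["img"];hsv=cv2.cvtColor(im,cv2.COLOR_RGB2HSV)
m=((hsv[...,0]>12)&(hsv[...,0]<30)&(hsv[...,1]>130)&(hsv[...,2]>50)).astype(np.uint8)
m[:,330:]=0;m[:,:235]=0
n,L,st,c=cv2.connectedComponentsWithStats(m);i=1+np.argmax(st[1:,4]);print(st[i])
M=(L==i)
pts=[]
for x in range(st[i,0],st[i,0]+st[i,2]):
    y=np.where(M[:,x])[0]
    if len(y):pts.append((x,y.min()-.5))
W=np.array([atz(f,p,.066)[:2] for p in pts])
ux=np.array([.953,-.302]);uy=np.array([.302,.953]);O=np.array([.5922,-.0126])
A=np.column_stack([(W-O)@ux,(W-O)@uy])
r=least_squares(lambda p:np.hypot(*(A-p).T)-.022,[0,.008],loss="soft_l1",f_scale=.0005);print("disc",r.x,np.abs(r.fun).max())
for n,z in (("plunger_tip",.058),("gauge_handle",.094),("knob",.134),("disc_centre",.058)):
    for k in tip_of("wrist",n)[:1]: w=atz(f,k["centre"],z)[:2]-O;print(n,w@ux,w@uy,k["score"])
# dial face centre: hub
P=needle(f);w=atz(f,P[P[:,1]>np.percentile(P[:,1],60)].mean(0),.084)[:2]-O;print("hub",w@ux)
g=cv2.inRange(hsv[...,2],0,60);
print(get_state()["clock"])
E
```

```text
[251 113  49  28 665]
disc [-0.00018289  0.00686158] 0.0007115860004634454
knob -0.0022560069118365946 -0.0008662133045574745 0.69
hub -0.00035551607009686245
23.5167
```

```bash
python3 - <<'E'
from h import *
p=np.array(get_state()["position"]);move_l([p[0],p[1],.27],velocity=.15)
print(sign_off())
E
```

```text
the job is handed in; nothing more can be done
None
```

I handed the job in at about 24 s: the gauge is slid in to about 35 mm (allowed 31–38.5 mm), and the spindle was let go with its high spot facing the gauge to within a few degrees by a camera fit of the disc; the sign-off gave no verdict.

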